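Run the parcel lift with its keys and dead-man lever

ROBOT

A 6-joint arm with a two-finger parallel gripper is mounted at the origin on the work surface. World frame = base frame: x ahead of the robot, y to its left, z up, the work surface at z = 0. Lengths are in mm, angles in rad, forces in N, time in s.
With the tool pointing down it reaches from about 400 to 925 mm from the base axis. Payload 12.5 kg.
Tool frame: the origin (TCP) lies midway between the tips of the shut fingers; the grasp point (between the pads) lies 19 mm behind it; z points along the fingers, y is the line along which they close (so a half turn about z gives the same grasp; the last joint's range is limited). The gripper opens to 95 mm and grips with 3 to 60 N. Pads are 20 mm wide; open, the fingers measure 119 mm over their backs; the gripper's body (75 mm by 180 mm) begins 59 mm behind the grasp point.
Start: joints at [1.087, 0.491, 1.559, -0, 1.092, -0.106], TCP at [230.533, 580.949, 214.661] pointing down, gripper open.
Joint ranges: [-3.1, 3.1], [-0.84, 2.19], [0.05, 2.79], [-1.13, 4.28], [0.06, 2.93], [-2.69, 2.69]. Speed limits (rad/s): [2.22, 2.22, 2.79, 3.14, 3.14, 3.14].

INTERFACE

Orientations are given as [roll, pitch, yaw] about the fixed x, y, z axes, in that order (R = Rz(yaw) Ry(pitch) Rx(roll)).
In Python, from cell import readout, eyes, env gives the robot as it stands.
- The arm moves only by the tool move_arm, never from a script. Its argument "plan" is a list of rows, each a list of 3 entries, a list of its own where there are three numbers: the turn, a rotation vector about the tool's x, y, z in degrees, then the shift along the tool's x, y, z in m, then the gripper command: -1 is shut, 1 is fully open, values between are in proportion. In form: [[[ax, ay, az], [x, y, z], jaw], ...]. A call has 1 to 5 rows; each row is the pose to reach, as a shift and turn from the pose commanded when the call began, along the tool's axes at that moment; what a row does not reach only later rows make up. A row lasts 1/8 s, in which the tool goes at most 62.5 mm and 10.7 degrees, less where a joint would pass 70% of its speed; a pose out of reach is approached as far as the arm can. A call with a gripper value outside its range is refused whole. The fingers move at their own pace and stop on an object; the grip force is fixed at half the most. Time passes only in rows, so rows that repeat a pose let the fingers close. It gives the time, the measured TCP pose, the force, the opening and the grip force at its end, in the units of the state.
- readout.state(): the state, without advancing time (a new reading comes with each control period).
- eyes.read_camera(name): name is "scene" or "top"; returns a dict with "img" (420x560x3 uint8, red, green, blue), "K" (3x3 intrinsics, pixels), "dist" ([k1, k2, p1, p2, k3] as OpenCV has them; the pictures are not rectified), "extrinsics" (4x4, takes a point from camera to world coordinates). Camera axes: x right, y up, looking along -z (the intrinsics and any distortion apply to the point x, -y, -z); pixel columns grow to the right and rows downward; lengths in mm; the calibration is good to about 2 mm. A picture is of the moment at which its call begins. There is no depth.
- env.job_done(): hands the job in; it is judged then, once.
Trained networks look in a picture, given as the dict that the camera call returned (one of the last four; its "shot" number tells which), for a name from the list of things; names that differ only in an ending like _2 or _b are one class to them, and where a whole thing is asked for, a point or a joint stands for the part that bears it (a point fixed in the world has none). Each returns a list of dicts, best first, with "score" (0 to 1); they miss things now and then, are a little off and sometimes report something else, mostly with a low value. They report only what shows in the picture. A call takes as long as a camera call. They do not tell look-alikes from the thing itself.
- eyes.cut_out(picture, name): "mask" (420x560 bool, what is visible of it) and "uv" ([column, row] in pixels, amid what is visible of it).
The state is a dict: "t": time; "joints": joint angles; "qvel": joint speeds; "tau": joint torques, N m; "eef_pos": TCP position; "tcp_rot": TCP orientation; "ft_force": force on the tool from outside, world axes, zero at the start; "moment": the same for the moment, N m; "opening": opening from 0.0 (shut) to 1.0 (fully open); "grip_force": force on a finger pad.
Only numpy, scipy, OpenCV 4.12 (cv2) and the standard library are available. Lean on these libraries where they do the work, as an engineer would, in place of code of your own. Each camera call takes 0.05 s, during which the arm holds its last target. There are 200 camera calls.

TASK

Send the parcel lift up from the pick-up counter: on its key panel press the round key, then the square key, then the bar-shaped key, one at a time, each fully in and let up again, and leave the triangular alarm key alone. Then push the lever's black pad down with the fingers until the lever is level, not down to its lower stop, and finish while still holding it level: do not let go at the end. Leave the pot, the carton and the stamp where they stand.

Things in the scene. Friction and masses are not known exactly. Their poses are not given: they have to be found in the camera images.
- panel: Low grey key panel, 180 x 180 mm and 45 mm high, lying flat on the counter to the left or right. Origin: centre of its underside. Four white keys stand on it in a 2 x 2 block, 80 mm between centres, in its x and y directions; which key is in which place varies. It is turned up to 0.35 rad either way.
- round_key_top (a point): Centre of the top face of the white key that is a disc 34 mm in diameter; it wakes the panel. It moves with the key. Unpressed, 65 mm above the counter and 16 mm above the black 62 mm square plate round the key.
- round_key (a joint): Travel of that key, straight down: 0 m up, 0.006 m fully in. It springs back up; it starts to yield at 1.5 N and takes 5 N to go fully in.
- square_key_top (a point): Centre of the top face of the white key that is a square, 30 x 30 mm; it chooses the upper floor. It moves with the key. Unpressed, 65 mm above the counter and 16 mm above the black 62 mm square plate round the key.
- square_key (a joint): Travel of that key, straight down: 0 m up, 0.006 m fully in. It springs back up; it starts to yield at 1.5 N and takes 5 N to go fully in.
- bar_key_top (a point): Centre of the top face of the white key that is a narrow bar, 52 x 18 mm; it readies the lever. It moves with the key. Unpressed, 65 mm above the counter and 16 mm above the black 62 mm square plate round the key.
- bar_key (a joint): Travel of that key, straight down: 0 m up, 0.006 m fully in. It springs back up; it starts to yield at 1.5 N and takes 5 N to go fully in.
- triangle_key_top (a point): Centre of the top face of the white key that is a triangle with sides of 38 mm; it is the alarm and must not be pressed. It moves with the key. Unpressed, 65 mm above the counter and 16 mm above the black 62 mm square plate round the key.
- triangle_key (a joint): Travel of that key, straight down: 0 m up, 0.006 m fully in. It springs back up; it starts to yield at 1.5 N and takes 5 N to go fully in.
- lever_pad (a point): Black rubber pad, 50 x 50 mm and 14 mm thick, on the free end of the aluminium dead-man lever. Origin: centre of its top face; its z axis is normal to that face, its x axis points along the lever to the hinge. Left alone, the lever slopes up towards the pad and the pad's top is about 170 mm above the counter; with the lever level it is 127 mm above the counter, 7 mm higher than the hinge axis. It is free underneath.
- lever_stand: Stand of the lever: dark steel base plate 200 x 110 mm and 12 mm thick with two upright grey cheek plates, 127 mm high; the lever, a bar 26 mm wide and 14 mm thick, is hinged between them. A level lever is flush with the cheeks' top edges. Origin: centre of the underside; the pad is on its -x side, which faces the robot, turned up to 0.35 rad either way.
- lever_hinge (a point): Point on the lever's hinge axis, midway between the cheek plates, 120 mm above the counter. Fixed. The pad's centre is 120 mm from it along the lever (and 7 mm above the lever's centre line).
- lever (a joint): Angle of the dead-man lever: 0 rad released (sloping up), 0.35 rad level, 0.60 rad at the lower stop; beyond 0.50 the lift trips. A spring pushes it back up: about 4 N at the pad to start it, 9 N to keep it level.
- pen_pot: Bystander: empty black pot, 84 mm across and 85 mm high, with two small loop handles, standing beyond the panel. Origin: centre of its underside.
- carton: Bystander: small cardboard carton, 60 x 80 x 45 mm high, on the robot's side of the controls. Origin: centre of its underside.
- stamp: Bystander: dark wooden hand stamp, 44 mm across and 72 mm high, standing beyond the lever. Origin: centre of its underside.
There are look-alikes about, which are no part of the job. Of the things that look like the lever_stand, the smaller one is meant.

How it is judged (in metres and radians):
On the way, in this order (a step that is already met when the one before it is completed fails the run):
1. the round key is pressed in, the other keys up and the lever released (value of joint round_key above 0.004 m and value of joint each of square_key, bar_key, triangle_key below 0.0015 m and value of joint lever below 0.1 rad), for 0.02 s.
2. the square key is pressed in, the other keys up and the lever released (value of joint square_key above 0.004 m and value of joint each of round_key, bar_key, triangle_key below 0.0015 m and value of joint lever below 0.1 rad), for 0.02 s.
3. the bar key is pressed in, the other keys up and the lever released (value of joint bar_key above 0.004 m and value of joint each of round_key, square_key, triangle_key below 0.0015 m and value of joint lever below 0.1 rad), for 0.02 s.
4. the fingers hold the lever level with all keys up (value of joint lever between 0.27 and 0.43 rad and contact force between the fingers and lever above 2 N and value of joint each of round_key, square_key, bar_key, triangle_key below 0.0015 m), for 0.5 s.
At the end, for the whole second after the job is handed in: The fingers push on the lever with more than 2 N, the lever is still and within 0.08 rad (about 9 mm at the pad) of level, and all four keys are up (within 1.5 mm) (all of step 4 and velocity of joint lever between -0.1 and 0.1 rad/s); the arm keeps its last pose, push and grip.
It fails at once if the triangular alarm key is pressed (more than 2.5 mm) (value of joint triangle_key above 0.0025 m).
It fails at once if the lever is pushed far below level (beyond 0.50 rad), towards its stop (value of joint lever above 0.5 rad).
It fails at once if the pen pot is moved more than 20 mm or tipped (distance of pen_pot from where it was at the start of the episode above 0.02 m or angle between pen_pot's own z axis and vertical above 0.3 rad).
It fails at once if the carton is moved more than 20 mm or tipped (distance of carton from where it was at the start of the episode above 0.02 m or angle between carton's own z axis and vertical above 0.3 rad).
It fails at once if the stamp is moved more than 20 mm or tipped (distance of stamp from where it was at the start of the episode above 0.02 m or angle between stamp's own z axis and vertical above 0.3 rad).
It also fails if it takes over 58 s, if anything falls off the work surface, if the arm or the gripper's body presses on something with over 40 N, if the wrist force passes 120 N, or if a joint passes its speed limit or range.

## Working session

There is one attempt and no reset: what is moved stays moved. The work goes in short steps, Python scripts to look and compute and a tool call to move; the robot and the scene stay as the last step left them, time stands still between calls to the robot, and variables do not carry over. Pictures are saved under pics/ and viewed, at most 10 in all, crops included, and the job is handed in when it is done.

Besides the shell and the picture viewer there is one more tool, called as name(argument=value, ...), one argument or row to a line, values as JSON. move_arm: Moves the arm, as the interface text tells. Its arguments: {"type":"object","properties":{"plan":{"type":"array","items":{"type":"array"}}},"required":["plan"]}

```bash
mkdir -p pics && cat > h.py <<'E'
import numpy as np, cv2
from cell import readout, eyes, env
def ray(p,uv):
    n=cv2.undistortPoints(np.array([[uv]],float),p["K"],np.array(p["dist"],float))[0,0]
    E=np.array(p["extrinsics"]);d=E[:3,:3]@np.array([n[0],-n[1],-1]);return E[:3,3],d
def at_z(p,uv,z):
    o,d=ray(p,uv);return o+d*(z-o[2])/d[2]
def proj(p,X):
    E=np.array(p["extrinsics"]);c=(np.atleast_2d(X)-E[:3,3])@E[:3,:3];c=c*[1,-1,-1]
    return cv2.projectPoints(c,np.zeros(3),np.zeros(3),np.array(p["K"],float),np.array(p["dist"],float))[0][:,0]
def save(n,img): cv2.imwrite("pics/"+n,img[:,:,::-1])
E
python3 - <<'E'
from h import *
Z=dict(round_key_top=65,square_key_top=65,bar_key_top=65,triangle_key_top=65,lever_pad=170,lever_stand=60,panel=45,pen_pot=42,carton=22,stamp=36)
ims=[]
for c in("scene","top"):
    p=eyes.read_camera(c);ims.append(p["img"]);print(c,np.round(p["extrinsics"][:3][:,3]))
    for n,z in Z.items():
        for r in eyes.cut_out(p,n)[:4]:
            if r["score"]>.2: print(n,round(r["score"],2),np.round(r["uv"]),r["mask"].sum(),np.round(at_z(p,r["uv"],z)))
for n,i in zip(("s0.png","t0.png"),ims): save(n,cv2.resize(i,(800,600)))
s=readout.state();print(s)
E
```

```text
scene [1291.  247. 1177.]
round_key_top 0.68 [345. 281.] 131 [610. 175.  65.]
round_key_top 0.64 [382. 262.] 138 [523. 246.  65.]
square_key_top 0.68 [354. 258.] 167 [537. 178.  65.]
bar_key_top 0.51 [376. 292.] 171 [612. 255.  65.]
triangle_key_top 0.41 [341. 280.] 125 [613. 166.  65.]
lever_pad 0.71 [213.  97.] 1052 [ 207. -360.  170.]
lever_pad 0.63 [228. 189.] 790 [ 520. -170.  170.]
lever_pad 0.22 [341. 279.] 129 [674. 172. 170.]
lever_stand 0.6 [205. 140.] 5124 [ 281. -364.   60.]
panel 0.88 [356. 285.] 2476 [599. 204.  45.]
pen_pot 0.64 [364. 332.] 1850 [714. 253.  42.]
carton 0.71 [312. 212.] 704 [402.  23.  22.]
stamp 0.6 [210. 279.] 345 [ 710. -147.   36.]
stamp 0.32 [313. 213.] 789 [412.  29.  36.]
top [ 404.  -19. 1381.]
round_key_top 0.24 [324. 216.] 2841 [ 526. -155.   65.]
square_key_top 0.51 [200. 218.] 128 [522. 179.  65.]
bar_key_top 0.49 [174. 187.] 142 [608. 252.  65.]
bar_key_top 0.39 [176. 148.] 1241 [715. 247.  65.]
triangle_key_top 0.46 [202. 189.] 99 [601. 176.  65.]
lever_pad 0.91 [334. 224.] 849 [ 498. -169.  170.]
lever_pad 0.9 [412. 333.] 1856 [ 234. -351
[... 427 characters left out ...]
8.   36.]
{'t': 1.1, 'joints': array([ 1.08739789e+00,  4.90900784e-01,  1.55888197e+00,  2.05538338e-05,
        1.09167316e+00, -1.05597384e-01]), 'qvel': array([ 1.94427989e-03,  1.19238850e-03,  3.89143073e-04, -1.25758188e-03,
        7.66834145e-04,  8.95484166e-05]), 'tau': array([-2.27856362e-03, -6.12489581e+01, -2.58427942e+01,  6.92681666e-02,
        4.46351850e-02,  4.74696174e-05]), 'eef_pos': array([230.53713047, 580.96502413, 214.66667594]), 'tcp_rot': array([ 3.14145475e+00, -3.72608161e-06,  2.76378213e+00]), 'ft_force': array([ 0.36481516, -0.50982674,  0.41670403]), 'moment': array([ 0.00597609,  0.04806048, -0.02583293]), 'grip_force': 0.0, 'opening': 0.9999349534824675}
```

View pics/s0.png

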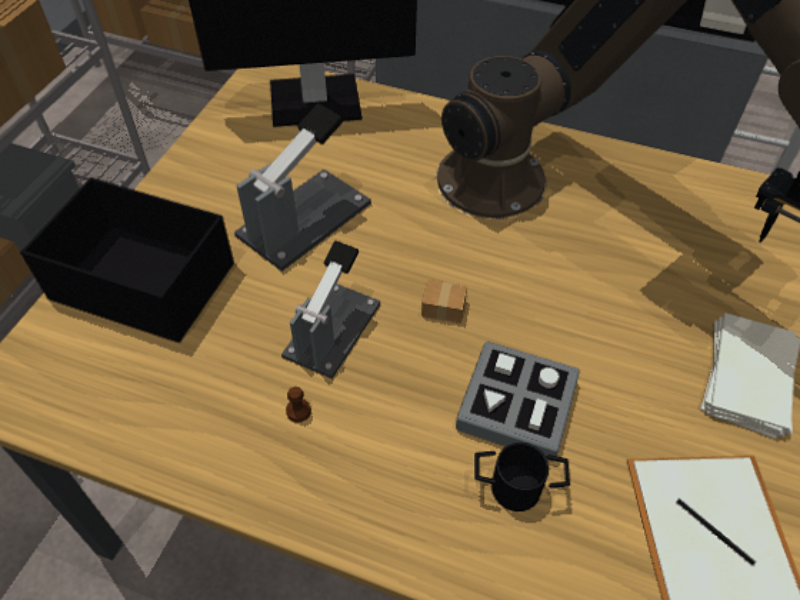

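View pics/t0.png

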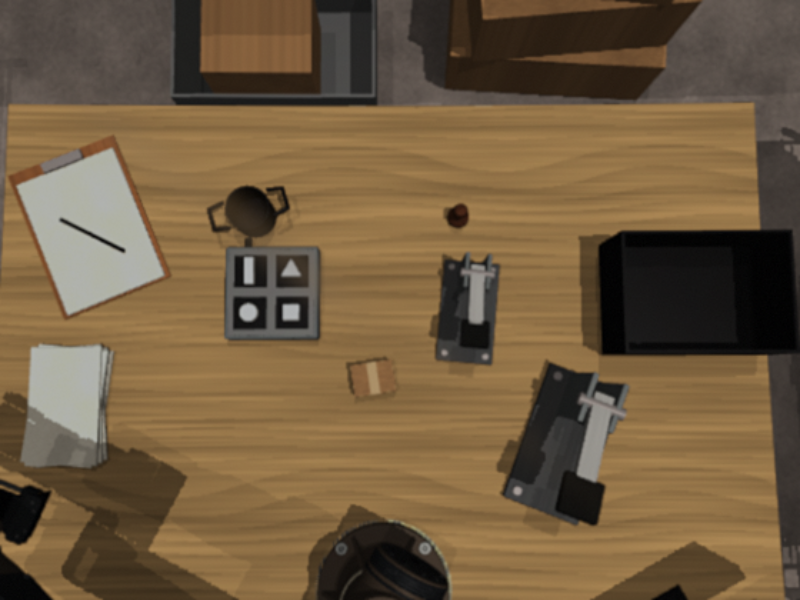

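The scene view (800x600) shows the panel at (520,395), with square (505,362), round (548,378), triangle (493,400) and bar (537,413). It also shows the small lever at (330,310), the large look-alike at (295,190), the pot at (520,475), the carton at (445,298) and the stamp at (298,403).

The top view shows round (248,312), square (290,312), bar (248,270) and triangle (290,268). Candidates for the lever are the small one at (468,305), pad (474,333), and the large one at (575,440), pad (580,497). The description picks the small one.

```bash
python3 - <<'E'
from h import *
P=[eyes.read_camera(c) for c in("scene","top")]
for p,(x0,y0,x1,y1) in zip(P,((315,235,410,320),(155,170,226,240))):
    g=p["img"].min(2);m=np.zeros_like(g);m[y0:y1,x0:x1]=g[y0:y1,x0:x1]>135
    n,l,s,c=cv2.connectedComponentsWithStats(m)
    for i in range(1,n):
        if s[i,4]>25: print(np.round(c[i],1),s[i,4],np.round(at_z(p,c[i],65),1))
t=cv2.resize(P[1]["img"][165:270,300:360],None,fx=5,fy=5,interpolation=3)
s=cv2.resize(P[0]["img"][160:265,190:275],None,fx=5,fy=5,interpolation=3)
save("c1.png",np.hstack([t,s]))
import pickle;pickle.dump([{k:p[k] for k in("img","K","dist","extrinsics")} for p in P],open("P.pkl","wb"))
E
```

```text
[353.3 253.1] 111 [523.5 172.5  65. ]
[383.9 262.6] 112 [523.7 252.6  65. ]
[344.7 278.4] 95 [603.6 172.9  65. ]
[376.3 288.2] 137 [602.8 252.5  65. ]
[173.5 188.5] 108 [602.7 252.5  65. ]
[203.3 188.9] 73 [601.5 172.   65. ]
[173.3 218.1] 108 [522.4 251.6  65. ]
[203. 218.] 118 [522.4 172.   65. ]
```

View pics/c1.png

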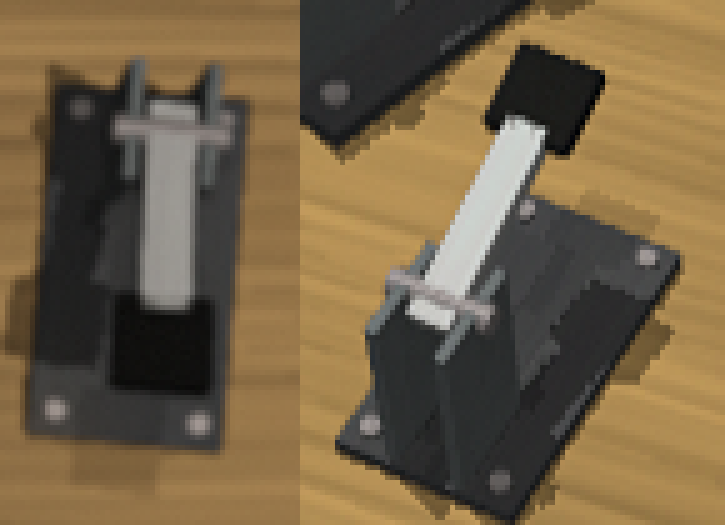

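The crop confirms the smaller stand: the pad's centre is at top pixel (332,234) and its hinge pin at (335,191). In the scene camera these are at (239,179) and (218,219).

```bash
python3 - <<'E'
from h import *
import pickle;P=pickle.load(open("P.pkl","rb"))
for p,h,d in zip(P,((217.6,219.4),(335,191)),((239,179),(332,233.8))):
    H=at_z(p,h,120);D=at_z(p,d,168);print(np.round(H),np.round(D),np.hypot(*(H-D)[:2]),np.arctan2(*(H-D)[1::-1]))
    cs=[(525,43),(603,72),(565,145),(487,118)] if h[0]<300 else []
    for c in cs: print(np.round(at_z(p,((c[0]-300)/5+190,c[1]/5+160),168)))
print(readout.state()["t"])
E
```

```text
[ 585. -176.  120.] [ 478. -160.  168.] 109.07446439296234 -0.14413154446709356
[ 448. -184.  168.]
[ 452. -138.  168.]
[ 505. -137.  168.]
[ 503. -181.  168.]
[ 586. -178.  120.] [ 473. -163.  168.] 114.97842310019892 -0.1327330821988491
1.2
```

move_arm(
  plan=[
    [[0,0,-8],[-0.05,-0.025,0],-1],
    [[0,0,-16],[-0.1,-0.05,0],-1],
    [[0,0,-21.6],[-0.15,-0.075,0],-1],
    [[0,0,-21.6],[-0.2,-0.1,0],-1],
    [[0,0,-21.6],[-0.25,-0.125,0],-1],
  ],
)

```text
t: 1.82
eef_pos: [417.9, 371.1, 214.9]
tcp_rot: [3.141, 0.0, 3.141]
ft_force: [0.4, 1.2, -0.4]
opening: 0.533
grip_force: 0.0
```

move_arm(
  plan=[
    [[0,0,0],[-0.04,-0.04,0],-1],
    [[0,0,0],[-0.08,-0.08,0.02],-1],
    [[0,0,0],[-0.106,-0.12,0.06],-1],
    [[0,0,0],[-0.106,-0.12,0.11],-1],
    [[0,0,0],[-0.106,-0.12,0.12],-1],
  ],
)

```text
t: 2.45
eef_pos: [521.7, 251.6, 92.3]
tcp_rot: [-3.14, -0.004, 3.14]
ft_force: [0.0, 0.4, 0.0]
opening: 0.026
grip_force: 0.0
```

```bash
python3 - <<'E'
from h import *
P=[eyes.read_camera(c) for c in("scene","top")]
t=cv2.resize(P[1]["img"][130:260,130:250],None,fx=3.3,fy=3.3,interpolation=3)
s=cv2.resize(P[0]["img"][200:330,310:430],None,fx=3.3,fy=3.3,interpolation=3)
save("c2.png",np.hstack([t,s]));print(readout.state()["eef_pos"])
E
```

```text
[522.4923376  252.77990415  94.52658469]
```

View pics/c2.png

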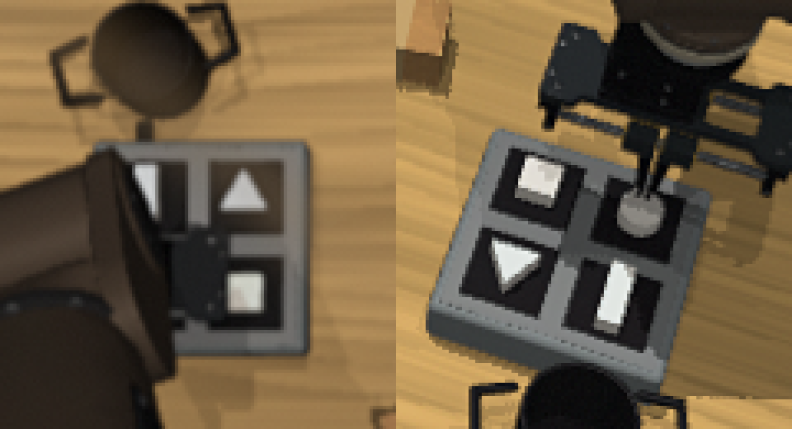

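The fingertips, crop pixel (645,195), sit over the round key, and nothing is near the triangle. I'll press in steps.

move_arm(
  plan=[
    [[0,0,0],[0,0,0.026],-1],
    [[0,0,0],[0,0,0.032],-1],
    [[0,0,0],[0,0,0.036],-1],
    [[0,0,0],[0,0,0.036],-1],
    [[0,0,0],[0,0,0.036],-1],
  ],
)

```text
t: 3.18
eef_pos: [523.1, 252.9, 59.6]
tcp_rot: [3.141, 0.002, 3.141]
ft_force: [-1.6, 2.4, 3.7]
opening: 0.003
grip_force: 2.3
```

move_arm(
  plan=[
    [[0,0,0],[0,0,0.002],-1],
    [[0,0,0],[0,0,0.002],-1],
    [[0,0,0],[0,0,0.002],-1],
  ],
)

```text
t: 3.55
eef_pos: [523.2, 252.9, 59.0]
tcp_rot: [3.14, 0.002, 3.141]
ft_force: [-6.5, 1.1, 24.5]
opening: 0.005
grip_force: 12.2
```

The key is at its stop (z = 59.0, 24 N). Now up and over to the square key.

move_arm(
  plan=[
    [[0,0,0],[0,0,-0.038],-1],
    [[0,0,0],[0,-0.04,-0.038],-1],
    [[0,0,0],[0,-0.08,-0.038],-1],
    [[0,0,0],[0,-0.08,-0.038],-1],
    [[0,0,0],[0,-0.08,-0.02],-1],
  ],
)

```text
t: 4.18
eef_pos: [523.7, 172.5, 77.5]
tcp_rot: [3.141, 0.003, 3.14]
ft_force: [0.5, -0.1, -1.1]
opening: 0.003
grip_force: 0.0
```

move_arm(
  plan=[
    [[0,0,0],[0,0,0.008],-1],
    [[0,0,0],[0,0,0.014],-1],
    [[0,0,0],[0,0,0.0185],-1],
    [[0,0,0],[0,0,0.0195],-1],
    [[0,0,0],[0,0,0.0195],-1],
  ],
)

```text
t: 4.8
eef_pos: [522.7, 172.9, 59.0]
tcp_rot: [3.141, 0.001, 3.141]
ft_force: [-7.3, -1.0, 22.8]
opening: 0.003
grip_force: 11.6
```

The square key is fully in. Next is the bar key.

move_arm(
  plan=[
    [[0,0,0],[0,0,-0.038],-1],
    [[0,0,0],[-0.03,0.03,-0.04],-1],
    [[0,0,0],[-0.06,0.06,-0.04],-1],
    [[0,0,0],[-0.08,0.08,-0.04],-1],
    [[0,0,0],[-0.08,0.08,-0.02],-1],
  ],
)

```text
t: 5.42
eef_pos: [604.5, 254.2, 77.9]
tcp_rot: [3.14, 0.004, -3.141]
ft_force: [-0.3, 0.4, -0.3]
opening: 0.003
grip_force: 0.0
```

move_arm(
  plan=[
    [[0,0,0],[0,0,0.008],-1],
    [[0,0,0],[0,0,0.014],-1],
    [[0,0,0],[0,0,0.0185],-1],
    [[0,0,0],[0,0,0.02],-1],
    [[0,0,0],[0,0,0.02],-1],
  ],
)

```text
t: 6.05
eef_pos: [602.6, 252.4, 59.1]
tcp_rot: [3.141, 0.001, 3.141]
ft_force: [-7.2, -1.2, 16.4]
opening: 0.004
grip_force: 8.1
```

The bar key is fully in. Now up, and across to the lever.

move_arm(
  plan=[
    [[0,0,0],[0,0,-0.05],-1],
    [[0,0,0],[0,0,-0.1],-1],
    [[0,0,0],[0,0,-0.15],-1],
    [[0,0,0],[0.02,-0.05,-0.155],-1],
    [[0,0,0],[0.035,-0.102,-0.155],-1],
  ],
)

```text
t: 6.68
eef_pos: [567.2, 149.5, 213.3]
tcp_rot: [3.141, 0.003, -3.141]
ft_force: [0.5, -1.1, 0.6]
opening: 0.003
grip_force: 0.0
```

move_arm(
  plan=[
    [[0,0,0],[0.02,-0.055,0],-1],
    [[0,0,0],[0.04,-0.11,0],-1],
    [[0,0,0],[0.06,-0.165,0],-1],
    [[0,0,0],[0.08,-0.22,0],-1],
    [[0,0,0],[0.09,-0.26,0],-1],
  ],
)

```text
t: 7.3
eef_pos: [476.4, -111.6, 212.7]
tcp_rot: [-3.141, 0.001, 3.14]
ft_force: [0.1, 0.6, 0.3]
opening: 0.003
grip_force: 0.0
```

move_arm(
  plan=[
    [[0,0,0],[0.01,-0.05,0],-1],
    [[0,0,0],[0.01,-0.05,0],-1],
    [[0,0,0],[0.01,-0.05,0],-1],
  ],
)

```text
t: 7.68
eef_pos: [467.3, -159.4, 212.3]
tcp_rot: [3.142, 0.001, 3.14]
ft_force: [0.1, 0.1, 0.3]
opening: 0.008
grip_force: 0.0
```

```bash
python3 - <<'E'
from h import *
P=[eyes.read_camera(c) for c in("scene","top")]
t=cv2.resize(P[1]["img"][150:270,290:390],None,fx=4,fy=4,interpolation=3)
s=cv2.resize(P[0]["img"][140:260,180:280],None,fx=4,fy=4,interpolation=3)
save("c3.png",np.hstack([t,s]));print(readout.state()["eef_pos"])
E
```

```text
[ 467.52112106 -158.64589927  212.24463927]
```

View pics/c3.png

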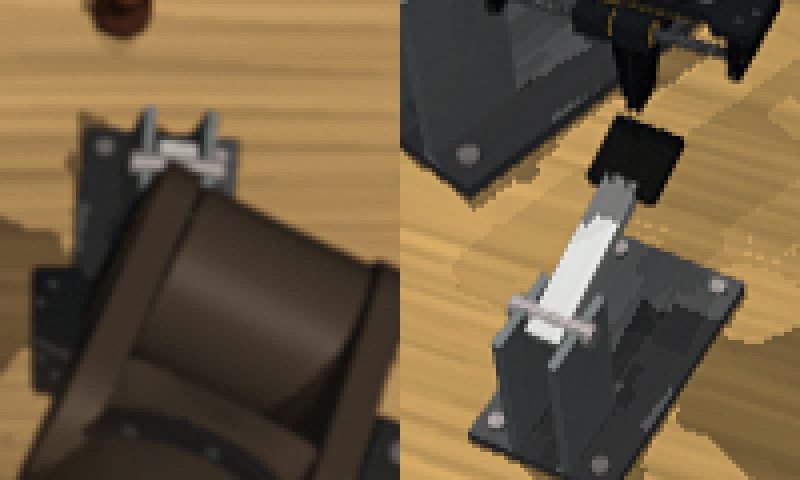

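The fingertip, crop pixel (635,105), hangs above the pad at (637,160), with no other contact nearby. I'll lower in stages.

move_arm(
  plan=[
    [[0,0,0],[0,0,0.025],-1],
    [[0,0,0],[0,0,0.04],-1],
    [[0,0,0],[0,0,0.05],-1],
    [[0,0,0],[0,0,0.06],-1],
    [[0,0,0],[0,0,0.06],-1],
  ],
)

```text
t: 8.4
eef_pos: [467.6, -158.9, 152.1]
tcp_rot: [3.141, -0.0, -3.141]
ft_force: [-0.2, 2.2, 6.7]
opening: 0.002
grip_force: 2.8
```

Contact made at 6.7 N with the tip at z = 152. I'll go on down to 127, slowly.

move_arm(
  plan=[
    [[0,0,0],[0,0,0.008],-1],
    [[0,0,0],[0,0,0.016],-1],
    [[0,0,0],[0,0,0.022],-1],
    [[0,0,0],[0,0,0.025],-1],
    [[0,0,0],[0,0,0.025],-1],
  ],
)

```text
t: 9.02
eef_pos: [466.8, -158.9, 127.6]
tcp_rot: [3.141, -0.001, -3.141]
ft_force: [-5.6, 0.2, 9.3]
opening: 0.004
grip_force: 4.6
```

```bash
python3 - <<'E'
from h import *
p=eyes.read_camera("scene")
save("c4.png",cv2.resize(p["img"][140:260,180:310],None,fx=5,fy=5,interpolation=3));s=readout.state();print(s["t"],s["eef_pos"],s["ft_force"])
E
```

```text
9.075 [ 466.8057179  -158.95928802  127.6806394 ] [-7.0718553  -0.57052795  8.62865039]
```

View pics/c4.png

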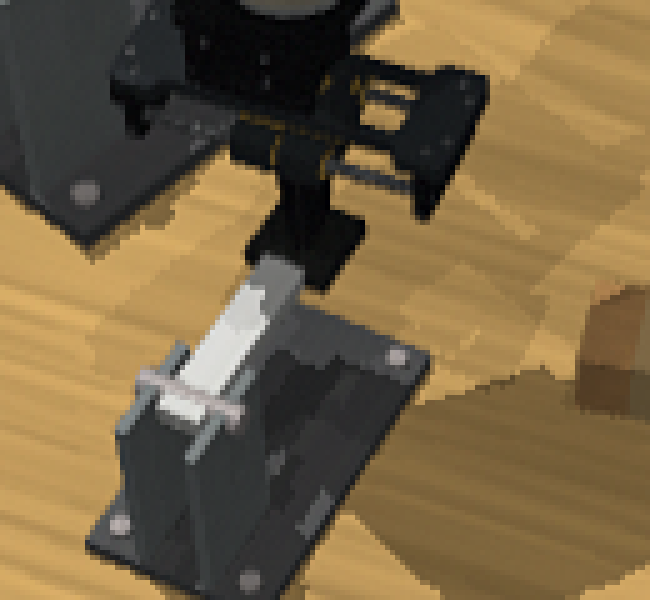

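The lever is level: its bar lies flush with the cheek tops at (190,390), the fingertips are on the middle of the pad at (305,240), and the force is 9 N as specified. I'll hold here for step 4 and then hand in.

move_arm(
  plan=[
    [[0,0,0],[0,0,0],-1],
    [[0,0,0],[0,0,0],-1],
    [[0,0,0],[0,0,0],-1],
    [[0,0,0],[0,0,0],-1],
    [[0,0,0],[0,0,0],-1],
  ],
)

```text
t: 9.7
eef_pos: [466.8, -158.9, 127.8]
tcp_rot: [3.141, -0.001, -3.141]
ft_force: [-7.1, -0.8, 8.7]
opening: 0.006
grip_force: 4.5
```

move_arm(
  plan=[
    [[0,0,0],[0,0,0],-1],
    [[0,0,0],[0,0,0],-1],
  ],
)

```text
t: 9.95
eef_pos: [466.8, -159.0, 127.8]
tcp_rot: [3.141, -0.001, -3.141]
ft_force: [-7.5, 1.0, 8.5]
opening: 0.003
grip_force: 4.5
```

```bash
python3 -c "
from h import *
s=readout.state();print(s['eef_pos'],s['ft_force']);print(env.job_done())"
```

```text
[ 466.7965685  -158.95088371  127.79281691] [-7.49722326  1.02780169  8.47738669]
the job is handed in; nothing more can be done
None
```

I pressed the round, square and bar keys fully in and released each in turn, then handed the job in with the fingers still holding the small lever level at about 9 N; the hand-in returned no verdict.

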